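# Hold a split printing block in the screwing jig

### The job

Be my third hand: pick up the split wooden printing block, lay it flat on the plywood jig with its red end towards the yellow sprung plate, snug along the blue side fence, and ease it against that plate without ramming it. Push the plate with a steady force of about 10 newtons and finish while still holding it pressed there, so that I can drive the screws through the plate; leave the jars, the round stamp and the screwdriver where they are.

Things in the scene. Friction and masses are not known exactly. Their poses are not given: they have to be found in the camera images.
- block: Brown wooden printing block, 100 (x) x 76 (y) x 35 mm tall; the last 14 mm at its +x end are red. Centred on top is a pale wooden handle, 60 (x) x 28 (y) x 45 mm tall; 80 mm high overall. 0.3 to 0.65 kg, varying. Starts flat on the table, on the other side (left or right) from the jig. Origin: centre of the underside; x towards the red end, z up.
- red_end (a point): Centre of the block's red end face, 50 mm along block +x from its origin and 17.5 mm above its underside.
- jig: Jig fixed to the table, left or right, pointing away from the robot, turned up to 15 degrees. Plywood bed 300 (x) x 160 (y) x 12 mm thick. Origin: centre of the bed's underside; x towards the sprung plate, y towards the fence. Aluminium backing block, 22 (x) x 120 mm, centred at x = 132 mm, top at z = 55 mm. Snug to the fence, the block's origin is at jig y = 22, z = 12 mm.
- fence (a point): Rigid blue side fence on the jig's bed along its +y edge. The point is the middle of its inner upright face, on the bed: jig x = -5, y = 60, z = 12 mm; axes as the jig's. The fence spans jig x = -70 to 60 mm, is 20 mm thick, and rises 25 mm above the bed. Bed and fence are waxed: the block drags on them with a friction of only about 0.15.
- guide_plate: Yellow plate with two dark screw holes, 12 mm thick, 108 mm wide (y), 40 mm tall (jig z = 14 to 54 mm), on springs before the backing block. Origin: centre of the face the work meets, at jig x = 70, z = 34 mm when free; axes as the jig's. Pushed, it slides along jig +x with 1.2 N per mm from the first touch (no preload or friction) to a hard stop at 22 mm, and springs back.
- round_stamp: Bystander: small round wooden stamp with a knob, 60 mm across, 70 mm high; origin under its centre.
- red_jar: Bystander: red jar with a white lid, 66 mm across, 85 mm high; origin under its centre.
- cream_jar: Bystander: yellow jar with a red lid, 72 mm across, 90 mm high; origin under its centre.
- screwdriver: Bystander: the colleague's screwdriver lying on the table beyond the work, about 200 mm long; origin under its middle, x towards the tip.

How it is judged:
On the way:
1. the block is picked up off the table (height (world z) of block above 0.02 m and contact force between the fingers and block above 1 N), for 0.1 s.
At the end, for the whole second after the job is handed in: Fingers still on the block, which presses the yellow plate with 6 to 15 N, red end foremost, flat on the bed (height within 4 mm, tilt under 0.06 rad), in line with the jig within 0.06 rad, within 4 mm of snug to the blue fence, and still (contact force between block and guide_plate between 6 and 15 N and contact force between the fingers and block above 1 N and x of red_end in the frame of jig between 0.068 and 0.093 m and y of block in the frame of jig between 0.018 and 0.026 m and z of block in the frame of jig between 0.008 and 0.016 m and angle between the x axis of block and the x axis of jig, either way round below 0.06 rad and angle between block's own z axis and vertical below 0.06 rad and linear speed of block below 0.01 m/s); the arm keeps its last pose, push and grip.
It fails at once if the plate is rammed with more than 25 N (contact force between block and guide_plate above 25 N).
It fails at once if the round stamp is moved by more than 25 mm (distance of round_stamp from where it was at the start of the episode above 0.025 m).
It fails at once if the red jar is moved by more than 25 mm (distance of red_jar from where it was at the start of the episode above 0.025 m).
It fails at once if the cream jar is moved by more than 25 mm (distance of cream_jar from where it was at the start of the episode above 0.025 m).
It fails at once if the screwdriver is moved by more than 25 mm (distance of screwdriver from where it was at the start of the episode above 0.025 m).
It also fails if it takes over 48 s, if anything falls off the work surface, if the arm or the gripper's body presses on something with over 40 N, if the wrist force passes 120 N, or if a joint passes its speed limit or range.

### The arm

A 6-joint arm with a two-finger parallel gripper is mounted at the origin on the work surface. World frame = base frame: x ahead of the robot, y to its left, z up, the work surface at z = 0. Lengths are in m, angles in rad, forces in N, time in s.
With the tool pointing down it reaches from about 0.3 to 0.875 m from the base axis. Payload 6.4 kg.
Tool frame: the origin (TCP) lies at the very end of the fingers, on their centre line; the grasp point (between the pads) lies 19 mm behind it; z points along the fingers, y is the line along which they close (so a half turn about z gives the same grasp; the last joint's range is limited). The gripper opens to 85 mm and grips with 20 to 120 N. Pads are 22 mm wide; open, the fingers measure 114 mm over their backs; the gripper's body (76 mm by 85 mm) begins 54 mm behind the grasp point. The pads swing forward as they close: fully open they stand 13 mm farther back than shut.
Start: joints at [-1.415, 0.181, 1.607, -0, 1.354, -0.206], TCP at [0.204, -0.538, 0.231] pointing down, gripper open.
Joint ranges: [-2.99, 2.99], [-0.89, 2.07], [0.3, 2.58], [-1.14, 4.28], [0, 2.63], [-3.12, 3.12]. Speed limits (rad/s): [2.57, 2.57, 3.01, 3.14, 3.14, 3.14].

### API

Orientations are given as a unit quaternion [w, x, y, z].
In Python, from bench import ctrl, imaging gives the robot as it stands (ctrl), with the cameras (imaging).
- The arm moves only by the tool step_hand, called after "Emit:" as name(argument=value, ...), one argument or row to a line, values as JSON. Schema: {"type":"object","properties":{"increments":{"type":"object","properties":{"motion":{"type":"array","items":{"type":"array","items":{"type":"number"},"minItems":7,"maxItems":7},"minItems":1,"maxItems":10}},"additionalProperties":false,"required":["motion"]},"only":{"type":"string"},"quiet":{"type":"boolean"},"lines":{"type":"string"}},"required":["increments"],"additionalProperties":false}. increments is an object whose key "motion" holds a list of rows, 1 to 10 of them, each of 7 numbers: dx, dy, dz in parts of the range, where 1.0 means 0.6 m, then a rotation vector rx, ry, rz in shares of 180 degrees (1.0 is 180 degrees), then the opening from 0.0 (shut) to 1.0 (fully open); each row is the pose to reach, as a shift and turn from the pose commanded when the call began, along the tool's axes at that moment; what a row does not reach only later rows make up. A row lasts 1/8 s, in which the tool goes at most 0.0625 m and 0.188 rad, less where a joint would pass 70% of its speed; a pose out of reach is approached as far as the arm can. The fingers move at their own pace and stop on an object; the grip force is fixed at half the most. Time passes only in rows, so rows that do not move let the fingers close. The tool returns the time, the measured TCP pose, the force, the opening and the grip force at its end. only (a regular expression) keeps the lines of the reply that match it, lines (a string "A,B") keeps lines A to B, and quiet returns only ok. Shift and turn numbers lie between -1 and 1, and a call with a number outside is refused. Input that does not fit is refused with a message, and nothing moves.
- ctrl.get_obs(): the state, without advancing time (a new reading comes with each control period).
- imaging.camera(name): name is "side" or "top" or "wrist"; returns the picture (480x640x3 uint8, blue, green, red); there is no depth.
- imaging.camera_params(name): a dict with "fovy" (degrees; the focal length in pixels is half the picture's height over the tangent of half this angle, whatever the lens; pixels are square), "cx", "cy" (the principal point, pixels), "view" (4x4, takes a point from world to camera coordinates). Camera axes: x right, y up, looking along -z (the intrinsics and any distortion apply to the point x, -y, -z); pixel columns grow to the right and rows downward; lengths in m; the calibration is good to about 2 mm. A picture is of the moment at which its call begins: read the wrist's pose just before it. camera_params takes no time and is no camera call; for the wrist camera it gives the pose at the moment of the call.
- ctrl.hand_in(): hands the job in; it is judged then, once.
The state is a dict: "time_s": time; "q": joint angles; "dq": joint speeds; "joint_efforts": joint torques, N m; "eef_pos": TCP position; "eef_rot": TCP orientation; "wrist_force": force on the tool from outside, world axes, zero at the start; "torque": the same for the moment, N m; "opening": opening from 0.0 (shut) to 1.0 (fully open); "grasp_force": force on a finger pad.
Only numpy, scipy, OpenCV 4.12 (cv2) and the standard library are available. Lean on these libraries where they do the work, as an engineer would, in place of code of your own. Each camera call takes 0.05 s, during which the arm holds its last target. There are 200 camera calls.

## Working session

There is one attempt and no reset: what is moved stays moved. The work goes in short steps, Python scripts to look and compute and a tool call to move; the robot and the scene stay as the last step left them, time stands still between calls to the robot, and variables do not carry over. Pictures are saved under pics/ and viewed, at most 10 in all, crops included, and the job is handed in when it is done.

```bash
ls; mkdir -p pics; python3 - <<'E'
from bench import ctrl, imaging
import cv2,numpy as np
np.set_printoptions(precision=4,suppress=True)
for n in("top","side"):
    cv2.imwrite(f"pics/{n}0.png",imaging.camera(n)); p=imaging.camera_params(n); print(n,{k:(np.array(v) if k=="view" else v) for k,v in p.items()})
o=ctrl.get_obs(); print(o)
E
```

```text
bench.py
pics
top {'fovy': 48.281532676909414, 'cx': 323.8610350890431, 'cy': 256.02654208782985, 'view': array([[-0.0097, -1.    ,  0.0005,  0.0342],
       [ 0.9896, -0.0095,  0.1435, -0.6293],
       [-0.1435,  0.0019,  0.9896, -0.9836],
       [ 0.    ,  0.    ,  0.    ,  1.    ]])}
side {'fovy': 50.336835151841406, 'cx': 320.19379875022054, 'cy': 240.29015890466653, 'view': array([[-0.7649, -0.6438,  0.0235,  0.491 ],
       [ 0.3342, -0.3654,  0.8688, -0.2569],
       [-0.5507,  0.6724,  0.4947, -0.5081],
       [ 0.    ,  0.    ,  0.    ,  1.    ]])}
{'time_s': 0.1, 'q': array([-1.4153,  0.1815,  1.6079, -0.    ,  1.3538, -0.2063]), 'dq': array([ 0.0021,  0.0002, -0.0021, -0.0008, -0.0003, -0.0009]), 'joint_efforts': array([  0.0002, -44.5882, -35.2235,  -0.0004,   0.0041,   0.    ]), 'eef_pos': array([ 0.2034, -0.5373,  0.2305]), 'eef_rot': array([-0.0008,  0.9837,  0.1799,  0.    ]), 'wrist_force': array([ 0.3316,  0.6051, -0.9797]), 'torque': array([-0.0438, -0.0214,  0.0199]), 'grasp_force': 0.0, 'opening': 0.9976161390364024}
```

View pics/top0.png

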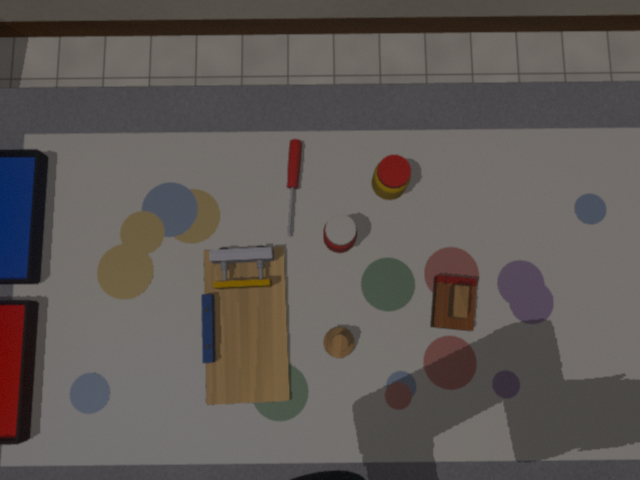

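View pics/side0.png

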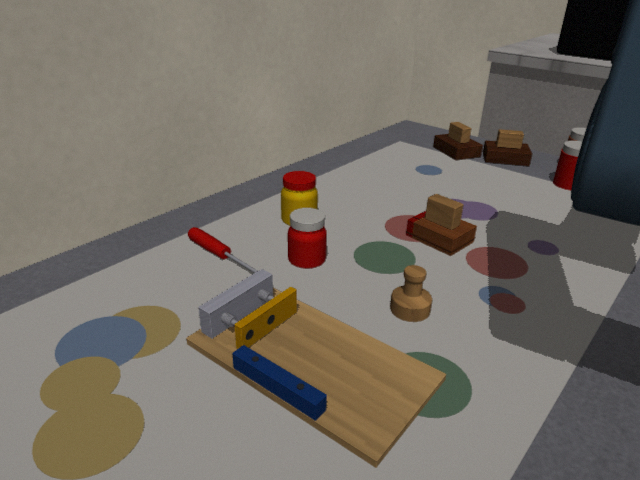

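The top view shows the block at about (454,303), red end up, and the jig at about (247,327) with its fence on the left. The stamp (339,342) and jars (340,232), (392,177) stand in between. Next I'll enlarge crops to read the corners.

```bash
python3 - <<'E'
import cv2,numpy as np
def crop(src,x,y,w,h,s):
    c=cv2.imread(src)[y:y+h,x:x+w]
    c=cv2.convertScaleAbs(c,alpha=1.6)
    c=cv2.resize(c,None,fx=s,fy=s,interpolation=cv2.INTER_CUBIC)
    for i in range(0,w,10):
        cv2.line(c,(i*s,0),(i*s,8 if (x+i)%50 else 25),(255,255,0),1)
        if (x+i)%50==0: cv2.putText(c,str(x+i),(i*s+2,24),0,.4,(255,0,255),1)
    for j in range(0,h,10):
        cv2.line(c,(0,j*s),(8 if (y+j)%50 else 25,j*s),(255,255,0),1)
        if (y+j)%50==0: cv2.putText(c,str(y+j),(10,j*s+12),0,.4,(255,0,255),1)
    return c
a=crop("pics/top0.png",190,240,110,170,3)      #330x510
b=crop("pics/top0.png",420,260,70,80,6)    #420x480
o=np.zeros((510,770,3),np.uint8);o[:,:330]=a;o[:480,340:760]=b
cv2.imwrite("pics/c1.png",o)
a=crop("pics/side0.png",180,260,270,200,2) 
b=crop("pics/side0.png",400,190,80,70,3)
o=np.zeros((400,790,3),np.uint8);o[:,:540]=a;o[:210,545:785]=b
cv2.imwrite("pics/c2.png",o)
E
```

```text
(no output)
```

View pics/c1.png

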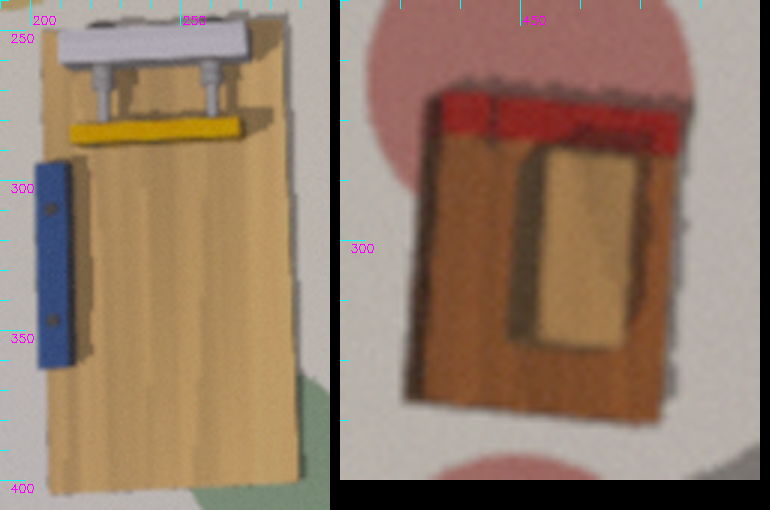

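View pics/c2.png

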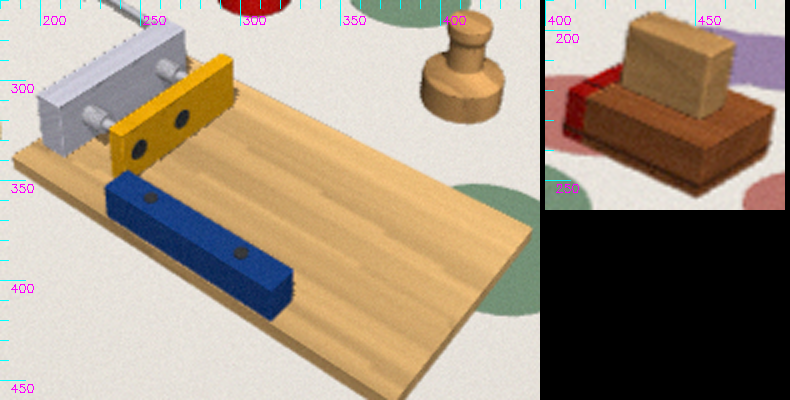

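The crops give clear corners for bed, fence, plate, block top and handle top in both views. Now I'll fit the poses, leaving height free.

```bash
cat > h.py <<'E'
from bench import ctrl, imaging
import numpy as np
from scipy.optimize import least_squares
from scipy.spatial.transform import Rotation as R
np.set_printoptions(precision=4,suppress=True)
def proj(p,P):
    c=P@np.array(p["view"])[:3,:3].T+np.array(p["view"])[:3,3]
    f=240/np.tan(np.radians(p["fovy"])/2)
    return np.c_[p["cx"]+f*c[:,0]/-c[:,2],p["cy"]-f*c[:,1]/-c[:,2]]
def fit(obs,x0):
    def w(x,L): return np.c_[L[:,:2]@np.array([[np.cos(x[3]),np.sin(x[3])],[-np.sin(x[3]),np.cos(x[3])]])+x[:2],L[:,2]+x[2]]
    obs=[(p,np.array(d)) for p,d in obs]
    f=lambda x:np.concatenate([(proj(p,w(x,d[:,2:]/1000))-d[:,:2]).ravel() for p,d in obs])
    r=least_squares(f,x0,loss='soft_l1'); return r.x,f(r.x).reshape(-1,2)
def tool():
    o=ctrl.get_obs(); q=o["eef_rot"]; return np.array(o["eef_pos"]),R.from_quat(q,scalar_first=True)
E
python3 - <<'E'
from h import *
T,S=imaging.camera_params("top"),imaging.camera_params("side")
jt=[(207.3,405,-150,80,12),(289.7,400.7,-150,-80,12),(285.3,245,150,-80,12),(213.3,293.7,60,60,37),(214,362,-70,60,37),(202,294.7,60,80,37),(202.7,363,-70,80,37),(213.3,288.3,70,54,54),(270,285.7,70,-54,54)]
js=[(186.5,339,150,80,12),(445.5,376,-150,-80,12),(374,459,-150,80,12),(244,345.5,60,60,37),(326.5,394.5,-70,60,37),(233.5,353.5,60,80,37),(316,410,-70,80,37)]
bt=[(433.8,327.2,-50,38,35),(473.3,330.5,-50,-38,35),(477,278.3,50,-38,35),(437.2,275.5,50,38,35),(453,317.8,-30,14,80),(467.2,318,-30,-14,80),(469,285.5,30,-14,80),(454.3,284.5,30,14,80)]
bs=[(452,239,-50,38,35),(476,225.7,-50,-38,35),(407.3,219.3,50,38,35),(452.3,210,-30,14,80),(463.3,203.7,-30,-14,80),(429,196.7,30,14,80),(438.3,193.7,30,-14,80)]
for n,a,b,x0 in(("jig",jt,js,[.45,.17,0,0]),("block",bt,bs,[.5,-.2,0,0])):
    for o in([(T,a)],[(S,b)],[(T,a),(S,b)]):
        x,r=fit(o,x0);print(n,x)
    print(r)
E
```

```text
jig [ 0.5022  0.181  -0.0046  0.0379]
jig [ 0.5053  0.1802 -0.0082  0.0324]
jig [ 0.5032  0.1818 -0.0059  0.0342]
[[-1.1193 -0.9751]
 [-0.1684 -0.4401]
 [-0.9646  1.2338]
 [-0.9013 -0.4152]
 [-0.64   -0.1704]
 [ 0.0239 -0.9611]
 [ 0.0946 -0.6988]
 [ 0.3453 -1.0773]
 [ 0.4652 -0.9604]
 [ 0.6467 -0.318 ]
 [ 0.3949 -0.8708]
 [ 2.36    3.0401]
 [ 0.5834  0.031 ]
 [ 0.7078  1.213 ]
 [-0.6952  0.5266]
 [ 0.0304 -3.4944]]
block [ 0.5384 -0.2235 -0.0037 -0.0985]
block [ 0.5481 -0.2448 -0.0144 -0.1556]
block [ 0.5388 -0.2234 -0.0034 -0.1118]
[[-0.3209 -0.6225]
 [-0.1044  0.1715]
 [-0.5948  0.4869]
 [ 0.0321 -0.6969]
 [-0.6763 -1.1475]
 [ 0.3803  0.2203]
 [ 0.6462  0.2173]
 [ 0.2209 -0.324 ]
 [ 1.0755  0.5525]
 [ 0.7185  0.308 ]
 [-0.0567  0.1964]
 [ 2.7608 -1.6495]
 [ 0.6683  0.1107]
 [-2.1158  0.6117]
 [-2.3536 -0.5499]]
```

The manual's scale: shifts go in shares of 0.6 m and turns go in shares of 180 degrees. Converting my numbers, 0.42 m / 0.6 = 0.7, -0.172 m / 0.6 = -0.2867, 0.467 rad / 3.1416 = 0.1487.

Emit:
step_hand(
  increments={"motion":[[0.0833,-0.0333,0,0,0,0.0318,1],[0.7,-0.2867,0,0,0,0.1487,1],[0.7,-0.2867,0,0,0,0.1487,1],[0.7,-0.2867,0,0,0,0.1487,1],[0.7,-0.2867,0,0,0,0.1487,1],[0.7,-0.2867,0,0,0,0.1487,1],[0.7,-0.2867,0,0,0,0.1487,1],[0.7,-0.2867,0,0,0,0.1487,1],[0.7,-0.2867,0,0,0,0.1487,1],[0.7,-0.2867,0,0,0,0.1487,1]]},
)

```text
time_s: 1.35
eef_pos: [0.5349, -0.2285, 0.2308]
eef_rot: [-0.0, 0.999, -0.053, -0.001]
wrist_force: [-0.5, -0.0, 0.9]
opening: 1.0
grasp_force: 0.0
```

```bash
python3 - <<'E'
from h import *
import cv2
p=imaging.camera_params("wrist");im=imaging.camera("wrist");cv2.imwrite("pics/w1.png",cv2.convertScaleAbs(im,alpha=1.6))
np.savez("w1.npz",**p); print(p["fovy"],p["cx"],p["cy"]);t,r=tool();print(t,r.as_matrix())
x=np.array([.5388,-.2234,0,-.107]);c,s=np.cos(x[3]),np.sin(x[3])
L=np.array([(-50,38,35),(-50,-38,35),(50,-38,35),(50,38,35),(-30,14,80),(-30,-14,80),(30,-14,80),(30,14,80)])/1e3
print(proj(p,np.c_[L[:,:2]@np.array([[c,s],[-s,c]])+x[:2],L[:,2]]))
E
```

```text
64.7689435132918 318.56960988346543 237.75431370337307
[ 0.5347 -0.229   0.231 ] [[ 0.9944 -0.1058 -0.0009]
 [-0.1058 -0.9944  0.0001]
 [-0.0009  0.     -1.    ]]
[[273.5258 252.8104]
 [353.0226 252.8848]
 [356.4738 145.6239]
 [269.3169 145.5242]
 [295.5565 249.566 ]
 [329.4359 249.5979]
 [330.2306 177.0678]
 [294.1503 177.0287]]
```

View pics/w1.png

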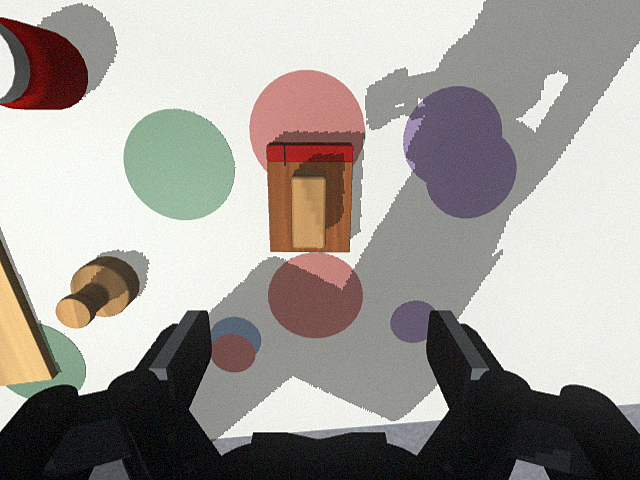

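The wrist view shows the block's top corners at (271,252), (351,252), (353,143) and (267,143), with the handle at (292–326, 177–248). That is about 3 px left of my prediction, so the block sits about 2.5 mm further +y; the yaw agrees. I'll descend and grip.

In the tool's units: 0.189 m / 0.6 = 0.315, -0.0084 m / 0.6 = -0.014.

Emit:
step_hand(
  increments={"motion":[[0.006,-0.014,0.0833,0,0,0,1],[0.006,-0.014,0.1667,0,0,0,1],[0.006,-0.014,0.25,0,0,0,1],[0.006,-0.014,0.3,0,0,0,1],[0.006,-0.014,0.315,0,0,0,1],[0.006,-0.014,0.315,0,0,0,0],[0.006,-0.014,0.315,0,0,0,0],[0.006,-0.014,0.315,0,0,0,0],[0.006,-0.014,0.315,0,0,0,0],[0.006,-0.014,0.315,0,0,0,0]]},
)

```text
time_s: 2.65
eef_pos: [0.541, -0.2209, 0.0439]
eef_rot: [0.001, 0.999, -0.053, 0.001]
wrist_force: [-0.3, 0.7, 5.6]
opening: 0.316
grasp_force: 60.6
```

In the tool's units: -0.407 m / 0.6 = -0.6783, -0.13 m / 0.6 = -0.2167, -0.142 rad / 3.1416 = -0.0452.

Emit:
step_hand(
  increments={"motion":[[0,0,-0.05,0,0,0,0],[0,0,-0.1333,0,0,0,0],[-0.0083,-0.0333,-0.2167,0,0,0,0],[-0.0333,-0.1333,-0.2167,0,0,-0.0159,0],[-0.0583,-0.2283,-0.2167,0,0,-0.0452,0],[-0.0833,-0.3233,-0.2167,0,0,-0.0452,0],[-0.1083,-0.42,-0.2167,0,0,-0.0452,0],[-0.1333,-0.5167,-0.2167,0,0,-0.0452,0],[-0.1583,-0.6167,-0.2167,0,0,-0.0452,0],[-0.175,-0.6783,-0.2167,0,0,-0.0452,0]]},
)

```text
time_s: 3.9
eef_pos: [0.4766, 0.1981, 0.1718]
eef_rot: [-0.0, 1.0, 0.02, -0.001]
wrist_force: [0.1, -0.1, -3.7]
opening: 0.324
grasp_force: 60.8
```

Emit:
step_hand(
  increments={"motion":[[0,0,0,0,0,0,0],[0,0,0,0,0,0,0]]},
)

```text
time_s: 4.15
eef_pos: [0.4778, 0.1952, 0.1718]
eef_rot: [0.0, 1.0, 0.019, -0.0]
wrist_force: [0.5, -0.3, -5.2]
opening: 0.318
grasp_force: 61.1
```

```bash
python3 - <<'E'
from h import *
import cv2
p=imaging.camera_params("wrist");im=imaging.camera("wrist");cv2.imwrite("pics/w2.png",cv2.convertScaleAbs(im,alpha=1.6))
np.savez("w2.npz",**p); t,r=tool();print(t,r.as_matrix(),ctrl.get_obs()["wrist_force"])
E
```

```text
[0.4781 0.1947 0.1719] [[ 0.9993  0.0363 -0.0007]
 [ 0.0363 -0.9993 -0.0006]
 [-0.0007  0.0005 -1.    ]] [ 0.202   0.4141 -3.9779]
```

View pics/w2.png

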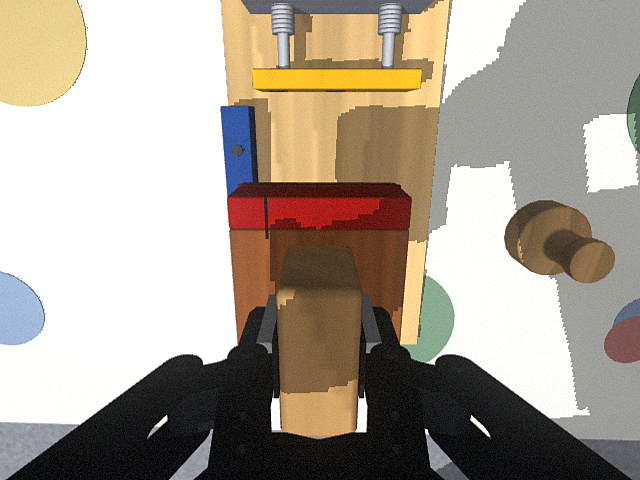

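The wrist view shows the plate top edge at about (254,83)–(420,83) and the fence's far end at (222–254,107). It also shows the held block's red upper edge at (229–410,196) and the handle's front top edge at (279–357,291). I'll fit both from these.

```bash
python3 - <<'E'
from h import *
import cv2
p=dict(np.load("w2.npz"))
print("cam",-p["view"][:3,:3].T@p["view"][:3,3])
b=[(229,196,50,38,35),(410,196,50,-38,35),(238,184,50,38,0),(401,184,50,-38,0),(230,229,36,38,35),(409,229,36,-38,35),(279,291,30,14,80),(357,291,30,-14,80),(284,248,30,14,35),(350,246,30,-14,35)]
x,r=fit([(p,b)],[.48,.195,.13,.036]);print("block",x);print(r.T)
j=[(254,83,70,54,54),(420,83,70,-54,54),(254,107,60,60,37),(222,107,60,80,37)]
x,r=fit([(p,j)],[.503,.18,0,.036]);print("jig",x);print(r.T)
im=cv2.imread("pics/w2.png")
print(im[64:100:2,300].tolist()); print([im[115:180:16,c].mean(0).astype(int).tolist() for c in range(250,262,1)]); print(im[98:114,235].tolist())
E
```

```text
cam [0.5598 0.1988 0.3145]
block [0.4755 0.1956 0.1254 0.0338]
[[-1.8161  0.4061  5.0637 -6.691  -0.3934 -1.2216 -4.0327  5.7859  2.2473
   1.1231]
 [ 2.0771  2.5675 -1.1405 -0.7236  1.3053  1.7523 -0.3109 -0.1182 -4.2846
  -2.1263]]
jig [ 0.5059  0.1822 -0.0045  0.0705]
[[ 0.2899  0.1567 -3.107   0.5536]
 [ 5.9107 -0.0996 -1.2047 -0.19  ]]
[[72, 122, 142], [80, 117, 141], [66, 91, 110], [43, 205, 255], [37, 195, 255], [38, 195, 255], [46, 198, 255], [24, 189, 253], [35, 200, 255], [37, 194, 255], [50, 202, 255], [48, 208, 255], [35, 165, 222], [14, 77, 104], [117, 182, 218], [123, 186, 226], [128, 192, 232], [138, 200, 238]]
[[108, 60, 43], [89, 55, 44], [62, 44, 37], [47, 38, 34], [52, 36, 33], [57, 54, 58], [65, 76, 85], [73, 94, 109], [84, 116, 142], [85, 124, 149], [91, 128, 155], [88, 127, 152]]
[[134, 189, 224], [131, 187, 229], [128, 186, 224], [142, 197, 238], [88, 128, 154], [74, 106, 125], [86, 120, 154], [72, 99, 120], [109, 69, 59], [166, 88, 54], [168, 94, 53], [150, 78, 43], [166, 94, 56], [166, 96, 56], [162, 86, 54], [171, 96, 64]]
```

Fit is consistent: block about centred in the tool (2 mm behind TCP), jig ≈ (0.504, 0.182, yaw 0.036). Lowering to just above the bed, 10 mm off the fence.

In the tool's units: 0.11 m / 0.6 = 0.1833, 0.027 m / 0.6 = 0.045.

Emit:
step_hand(
  increments={"motion":[[0.0333,0.0017,0.0333,0,0,0,0],[0.045,0.0025,0.0833,0,0,0,0],[0.045,0.0025,0.1333,0,0,0,0],[0.045,0.0025,0.1667,0,0,0,0],[0.045,0.0025,0.1783,0,0,0,0],[0.045,0.0025,0.1833,0,0,0,0],[0.045,0.0025,0.1833,0,0,0,0]]},
)

```text
time_s: 5.08
eef_pos: [0.506, 0.1947, 0.0631]
eef_rot: [-0.0, 1.0, 0.018, 0.001]
wrist_force: [-1.1, -0.2, -4.4]
opening: 0.321
grasp_force: 61.0
```

```bash
python3 - <<'E'
from h import *
import cv2
p=imaging.camera_params("wrist");im=imaging.camera("wrist")
for n in("top","side"): cv2.imwrite(f"pics/{n}3.png",imaging.camera(n))
np.savez("w3.npz",**p); t,r=tool();print(t,r.as_matrix(),ctrl.get_obs()["wrist_force"])
c=cv2.convertScaleAbs(im,alpha=1.6);a=cv2.resize(c[0:300,180:480],None,fx=2,fy=2,interpolation=cv2.INTER_CUBIC)
cv2.imwrite("pics/w3.png",a)
E
```

```text
[0.506  0.1951 0.0632] [[ 0.9993  0.0368  0.0017]
 [ 0.0368 -0.9993  0.0003]
 [ 0.0017 -0.0002 -1.    ]] [ 0.8518 -0.0276 -4.4721]
```

View pics/w3.png

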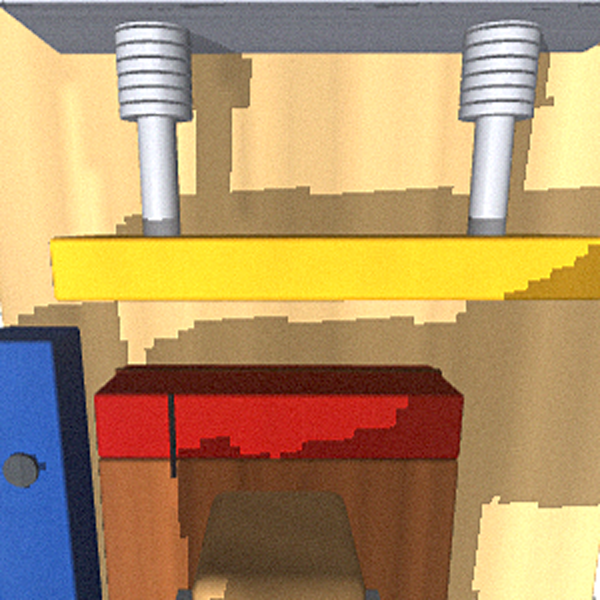

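The enlarged wrist view shows the plate's front edge (row ~150 full-frame) parallel to the block's red edge (row 196). The fence corner at (219,164) is left of the block edge at (228,196). I'll compute the gaps.

```bash
python3 - <<'E'
from h import *
p=dict(np.load("w3.npz"));V=p["view"];C=-V[:3,:3].T@V[:3,3];f=240/np.tan(np.radians(p["fovy"])/2)
def hit(u,v,z):
    d=V[:3,:3].T@np.array([(u-p["cx"])/f,-(v-p["cy"])/f,-1]);return C+d*(z-C[2])/d[2]
y=.0365;J=np.array([[np.cos(y),np.sin(y)],[-np.sin(y),np.cos(y)]])
for n,a in dict(plateL=(207.5,150,.054),plate480=(480,149.5,.054),fence=(219.5,164,.037),fence2=(229,300,.037),bL=(228.5,196.5,.0545),bR=(411,196.5,.0545)).items():
    h=hit(*a);print(n,h,J@h[:2])
print("tcp",J@[.506,.1951])
E
```

```text
plateL [0.572  0.2412 0.054 ] [0.5804 0.2202]
plate480 [0.576  0.1343 0.054 ] [0.5805 0.1132]
fence [0.5643 0.2411 0.037 ] [0.5728 0.2203]
fence2 [0.4974 0.2395 0.037 ] [0.5058 0.2212]
bL [0.5538 0.2336 0.0545] [0.5619 0.2132]
bR [0.5564 0.1594 0.0545] [0.5619 0.139 ]
tcp [0.5128 0.1765]
```

In the tool's units: 0.0055 m / 0.6 = 0.0092, 0.005 m / 0.6 = 0.0083.

Emit:
step_hand(
  increments={"motion":[[0,0,0.005,0,0,0,0],[0,0,0.0083,0,0,0,0],[0,0,0.0092,0,0,0,0],[0,0,0.0092,0,0,0,0]]},
)

```text
time_s: 5.72
eef_pos: [0.5052, 0.195, 0.0567]
eef_rot: [0.0, 1.0, 0.018, -0.0]
wrist_force: [-0.3, 0.1, -4.2]
opening: 0.32
grasp_force: 61.1
```

Emit:
step_hand(
  increments={"motion":[[0,0,0.0017,0,0,0,0],[0,0,0.0025,0,0,0,0],[0,0,0.0025,0,0,0,0]]},
)

```text
time_s: 6.1
eef_pos: [0.5058, 0.1951, 0.0559]
eef_rot: [-0.0, 1.0, 0.018, 0.001]
wrist_force: [-0.8, 0.2, 2.9]
opening: 0.32
grasp_force: 62.0
```

Contact with the bed (about 7 N). Slide to the fence.

In the tool's units: -0.006 m / 0.6 = -0.01, -0.004 m / 0.6 = -0.0067.

Emit:
step_hand(
  increments={"motion":[[0,-0.0033,0,0,0,0,0],[0,-0.0067,0,0,0,0,0],[0,-0.01,0,0,0,0,0],[0,-0.01,0,0,0,0,0]]},
)

```text
time_s: 6.6
eef_pos: [0.5058, 0.2012, 0.0559]
eef_rot: [-0.0, 1.0, 0.019, 0.001]
wrist_force: [0.1, -2.1, 5.5]
opening: 0.319
grasp_force: 62.4
```

Emit:
step_hand(
  increments={"motion":[[0,-0.0017,0,0,0,0,0],[0,-0.0017,0,0,0,0,0],[0,-0.0017,0,0,0,0,0]]},
)

```text
time_s: 6.98
eef_pos: [0.5058, 0.2021, 0.0559]
eef_rot: [0.0, 1.0, 0.018, 0.001]
wrist_force: [1.0, -1.4, 5.5]
opening: 0.323
grasp_force: 62.4
```

In the tool's units: -0.0007 m / 0.6 = -0.0012.

Emit:
step_hand(
  increments={"motion":[[0,-0.0012,0,0,0,0,0],[0,-0.0012,0,0,0,0,0],[0,-0.0012,0,0,0,0,0]]},
)

```text
time_s: 7.35
eef_pos: [0.5058, 0.2027, 0.0559]
eef_rot: [0.0, 1.0, 0.018, 0.001]
wrist_force: [-0.5, -2.9, 6.2]
opening: 0.319
grasp_force: 62.5
```

Emit:
step_hand(
  increments={"motion":[[0,-0.0012,0,0,0,0,0],[0,-0.0012,0,0,0,0,0],[0,-0.0012,0,0,0,0,0]]},
)

```text
time_s: 7.72
eef_pos: [0.5057, 0.2035, 0.0559]
eef_rot: [0.0, 1.0, 0.018, 0.001]
wrist_force: [0.4, -2.0, 4.9]
opening: 0.318
grasp_force: 62.5
```

In the tool's units: -0.0007 m / 0.6 = -0.0012.

Emit:
step_hand(
  increments={"motion":[[0,-0.0012,0,0,0,0,0],[0,-0.0012,0,0,0,0,0],[0,-0.0012,0,0,0,0,0]]},
)

```text
time_s: 8.1
eef_pos: [0.5057, 0.2041, 0.0559]
eef_rot: [0.0, 1.0, 0.018, 0.001]
wrist_force: [0.9, -3.2, 5.1]
opening: 0.319
grasp_force: 62.5
```

Emit:
step_hand(
  increments={"motion":[[0,-0.0012,0,0,0,0,0],[0,-0.0012,0,0,0,0,0],[0,-0.0012,0,0,0,0,0]]},
)

```text
time_s: 8.48
eef_pos: [0.5057, 0.2048, 0.0559]
eef_rot: [0.0, 1.0, 0.018, 0.001]
wrist_force: [-0.3, -2.9, 5.0]
opening: 0.318
grasp_force: 62.5
```

```bash
python3 - <<'E'
from h import *
import cv2
np.savez("w4.npz",**imaging.camera_params("wrist"));im=imaging.camera("wrist")
c=cv2.convertScaleAbs(im,alpha=1.8)
cv2.imwrite("pics/w4.png",cv2.resize(c[130:330,180:440],None,fx=3,fy=3,interpolation=cv2.INTER_CUBIC))
E
```

```text
(no output)
```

View pics/w4.png

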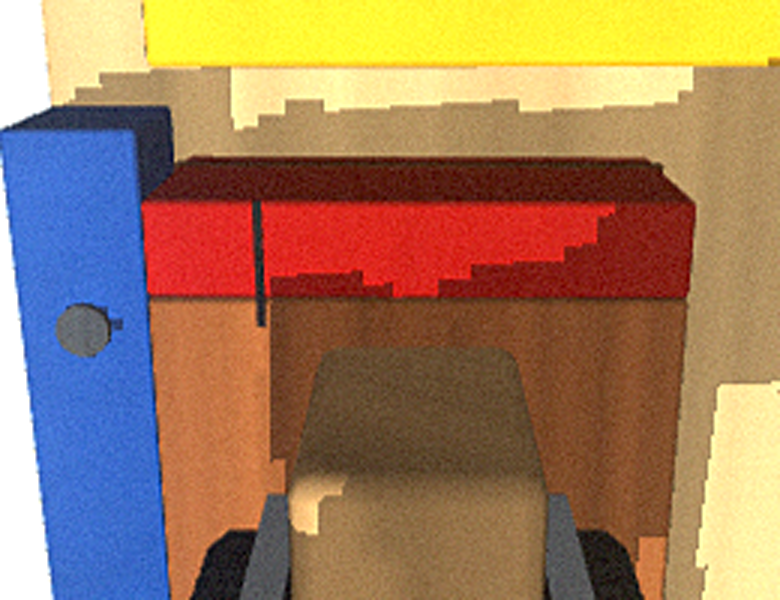

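The block's left edge now runs along the fence edge (crop x≈143–165). I'll compute the remaining gap.

```bash
python3 - <<'E'
from h import *
p=dict(np.load("w4.npz"));V=p["view"];C=-V[:3,:3].T@V[:3,3];f=240/np.tan(np.radians(p["fovy"])/2)
def hit(u,v,z):
    d=V[:3,:3].T@np.array([(u/3+180-p["cx"])/f,-(v/3+130-p["cy"])/f,-1]);return C+d*(z-C[2])/d[2]
y=.0365;J=np.array([[np.cos(y),np.sin(y)],[-np.sin(y),np.cos(y)]])
for n,a in dict(plateL=(147,66,.054),plateR=(770,66,.054),fence=(136,130,.037),fence2=(166,500,.037),bL=(143,203,.047),bR=(694,203,.047)).items():
    print(n,J@hit(*a)[:2])
E
```

```text
plateL [0.5804 0.2203]
plateR [0.5803 0.1424]
fence [0.5698 0.2264]
fence2 [0.5114 0.2263]
bL [0.5614 0.2238]
bR [0.5614 0.1488]
```

About 2 mm remains.

In the tool's units: -0.001 m / 0.6 = -0.0017, -0.0005 m / 0.6 = -0.0008.

Emit:
step_hand(
  increments={"motion":[[0,-0.0008,0,0,0,0,0],[0,-0.0017,0,0,0,0,0],[0,-0.0017,0,0,0,0,0]]},
)

```text
time_s: 8.9
eef_pos: [0.5056, 0.2058, 0.0559]
eef_rot: [0.0, 1.0, 0.018, 0.001]
wrist_force: [-0.3, -2.3, 5.7]
opening: 0.315
grasp_force: 62.5
```

Emit:
step_hand(
  increments={"motion":[[0,-0.0008,0,0,0,0,0],[0,-0.0012,0,0,0,0,0],[0,-0.0012,0,0,0,0,0]]},
)

```text
time_s: 9.28
eef_pos: [0.5056, 0.2064, 0.0559]
eef_rot: [0.0, 1.0, 0.018, 0.001]
wrist_force: [-0.1, -1.9, 5.8]
opening: 0.322
grasp_force: 62.5
```

In the tool's units: -0.0005 m / 0.6 = -0.0008.

Emit:
step_hand(
  increments={"motion":[[0,-0.0008,0,0,0,0,0],[0,-0.0008,0,0,0,0,0],[0,-0.0008,0,0,0,0,0]]},
)

```text
time_s: 9.65
eef_pos: [0.5056, 0.2065, 0.0559]
eef_rot: [0.0, 1.0, 0.019, 0.001]
wrist_force: [0.3, -4.9, 6.3]
opening: 0.321
grasp_force: 62.5
```

Emit:
step_hand(
  increments={"motion":[[0,-0.0008,0,0,0,0,0],[0,-0.0008,0,0,0,0,0],[0,-0.0008,0,0,0,0,0]]},
)

```text
time_s: 10.02
eef_pos: [0.5057, 0.2066, 0.0559]
eef_rot: [0.001, 1.0, 0.019, 0.001]
wrist_force: [-0.0, -7.1, 6.6]
opening: 0.324
grasp_force: 62.6
```

Fence contact (about 5 N). Now advance towards the plate.

In the tool's units: 0.016 m / 0.6 = 0.0267, 0.015 m / 0.6 = 0.025.

Emit:
step_hand(
  increments={"motion":[[0.005,0.0003,0,0,0,0,0],[0.01,0.0003,0,0,0,0,0],[0.015,0.0003,0,0,0,0,0],[0.02,0.0003,0,0,0,0,0],[0.025,0.0003,0,0,0,0,0],[0.0267,0.0003,0,0,0,0,0],[0.0267,0.0003,0,0,0,0,0]]},
)

```text
time_s: 10.9
eef_pos: [0.5204, 0.2072, 0.0559]
eef_rot: [0.001, 1.0, 0.019, -0.001]
wrist_force: [-5.4, -6.3, 10.7]
opening: 0.318
grasp_force: 63.1
```

Emit:
step_hand(
  increments={"motion":[[0.0017,0,0,0,0,0,0],[0.0033,0,0,0,0,0,0],[0.005,0,0,0,0,0,0],[0.005,0,0,0,0,0,0]]},
)

```text
time_s: 11.4
eef_pos: [0.5234, 0.2073, 0.0559]
eef_rot: [0.001, 1.0, 0.019, -0.001]
wrist_force: [-5.8, -5.9, 12.6]
opening: 0.318
grasp_force: 63.1
```

In the tool's units: 0.003 m / 0.6 = 0.005, 0.002 m / 0.6 = 0.0033.

Emit:
step_hand(
  increments={"motion":[[0.0017,0,-0.0003,0,0,0,0],[0.0033,0,-0.0007,0,0,0,0],[0.005,0,-0.0007,0,0,0,0],[0.005,0,-0.0007,0,0,0,0]]},
)

```text
time_s: 11.9
eef_pos: [0.5257, 0.2074, 0.056]
eef_rot: [0.001, 1.0, 0.019, -0.001]
wrist_force: [-6.9, -6.1, 10.4]
opening: 0.315
grasp_force: 63.0
```

Emit:
step_hand(
  increments={"motion":[[0.0017,0,0,0,0,0,0],[0.0033,0,0,0,0,0,0],[0.0033,0,0,0,0,0,0],[0.0033,0,0,0,0,0,0]]},
)

```text
time_s: 12.4
eef_pos: [0.5272, 0.2075, 0.056]
eef_rot: [0.001, 1.0, 0.019, -0.002]
wrist_force: [-9.4, -5.6, 12.9]
opening: 0.32
grasp_force: 63.3
```

In the tool's units: 0.002 m / 0.6 = 0.0033, 0.001 m / 0.6 = 0.0017.

Emit:
step_hand(
  increments={"motion":[[0.0017,0,-0.0003,0,0,0,0],[0.0033,0,-0.0007,0,0,0,0],[0.0033,0,-0.0007,0,0,0,0],[0.0033,0,-0.0007,0,0,0,0]]},
)

```text
time_s: 12.9
eef_pos: [0.5286, 0.2075, 0.0561]
eef_rot: [0.001, 1.0, 0.019, -0.003]
wrist_force: [-9.6, -7.6, 12.5]
opening: 0.321
grasp_force: 63.3
```

Emit:
step_hand(
  increments={"motion":[[0.0017,0,-0.0003,0,0,0,0],[0.0033,0,-0.0005,0,0,0,0],[0.0033,0,-0.0005,0,0,0,0],[0.0033,0,-0.0005,0,0,0,0]]},
)

```text
time_s: 13.4
eef_pos: [0.5299, 0.2076, 0.0562]
eef_rot: [0.001, 1.0, 0.019, -0.003]
wrist_force: [-12.4, -6.1, 13.6]
opening: 0.318
grasp_force: 63.4
```

```bash
python3 - <<'E'
from h import *
import cv2
np.savez("w5.npz",**imaging.camera_params("wrist"));im=imaging.camera("wrist")
c=cv2.convertScaleAbs(im,alpha=1.8)
cv2.imwrite("pics/w5.png",cv2.resize(c[130:330,180:440],None,fx=3,fy=3,interpolation=cv2.INTER_CUBIC))
E
```

```text
(no output)
```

View pics/w5.png

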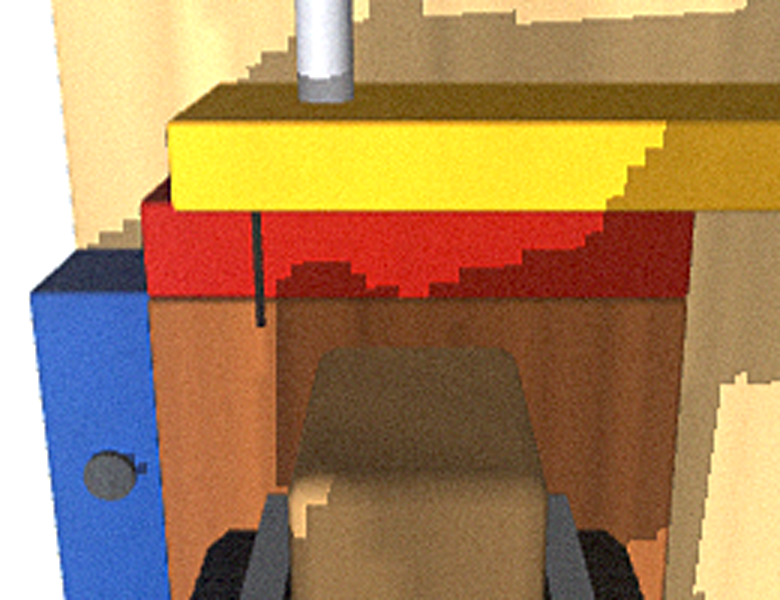

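The plate's front edge (crop row 210) now overlaps the red end, with the block flush along the fence. I'll compute the plate's travel and the fence offset.

```bash
python3 - <<'E'
from h import *
p=dict(np.load("w5.npz"));V=p["view"];C=-V[:3,:3].T@V[:3,3];f=240/np.tan(np.radians(p["fovy"])/2)
def hit(u,v,z):
    d=V[:3,:3].T@np.array([(u/3+180-p["cx"])/f,-(v/3+130-p["cy"])/f,-1]);return C+d*(z-C[2])/d[2]
y=.0365;J=np.array([[np.cos(y),np.sin(y)],[-np.sin(y),np.cos(y)]])
for n,a in dict(plateL=(172,210,.054),plateR=(770,210,.054),bL=(143,203,.047),bR=(694,212,.047),line36L=(148,297,.047),line36R=(690,297,.047)).items():
    print(n,J@hit(*a)[:2])
o=ctrl.get_obs();print(o["wrist_force"],o["dq"],tool()[1].as_matrix(), (J@o["eef_pos"][:2]))
E
```

```text
plateL [0.5863 0.2203]
plateR [0.5863 0.1426]
bL [0.5857 0.2257]
bR [0.5844 0.1507]
line36L [0.5723 0.226 ]
line36R [0.5723 0.1503]
[-11.4897  -6.3725  12.4758] [ 0.     -0.0007 -0.0009  0.001   0.0009 -0.0008] [[ 0.9992  0.0382 -0.0065]
 [ 0.0382 -0.9993 -0.0022]
 [-0.0066  0.002  -1.    ]] [0.5371 0.1881]
```

Plate travel is 5.9 mm (7 N), matching the wrist force less friction. It needs about 2.3 mm more.

Emit:
step_hand(
  increments={"motion":[[0.0017,0,-0.0002,0,0,0,0],[0.0033,0,-0.0005,0,0,0,0],[0.005,0,-0.0005,0,0,0,0],[0.0057,0,-0.0005,0,0,0,0],[0.0057,0,-0.0005,0,0,0,0],[0.0057,0,-0.0005,0,0,0,0]]},
)

```text
time_s: 14.2
eef_pos: [0.5322, 0.2077, 0.0562]
eef_rot: [0.001, 1.0, 0.019, -0.004]
wrist_force: [-15.3, -6.0, 15.1]
opening: 0.324
grasp_force: 63.6
```

```bash
python3 - <<'E'
from h import *
import cv2
p=imaging.camera_params("wrist");im=imaging.camera("wrist")
cv2.imwrite("pics/w6.png",im)
V=np.array(p["view"]);C=-V[:3,:3].T@V[:3,3];f=240/np.tan(np.radians(p["fovy"])/2)
def hit(u,v,z):
    d=V[:3,:3].T@np.array([(u-p["cx"])/f,-(v-p["cy"])/f,-1]);return C+d*(z-C[2])/d[2]
y=.0365;J=np.array([[np.cos(y),np.sin(y)],[-np.sin(y),np.cos(y)]])
g=im[:,245:360,1].astype(float).mean(1)
e=170+np.argmin(np.diff(g[170:215]));print("edge row",e,np.diff(g)[e-2:e+3])
w=-np.diff(g)[e-2:e+3];w[w<0]=0;r=(w*np.arange(e-2,e+3)).sum()/w.sum()+.5
print(r,J@hit(300,r,.054)[:2],"rest .5804")
o=ctrl.get_obs();print(o["wrist_force"],(J@o["eef_pos"][:2]),o["eef_pos"],o["eef_rot"])
E
```

```text
edge row 199 [  3.513   -7.7565 -70.087  -39.1652   3.6696]
199.76843043995245 [0.5887 0.1959] rest .5804
[-15.5165  -6.462   16.4519] [0.5394 0.1881] [0.5322 0.2077 0.0563] [ 0.0012  0.9998  0.0191 -0.0044]
```

Plate travel is now 8.3 mm, about 10 N. The wrist force less friction gives about 11 N.

```bash
python3 -c "
from bench import ctrl, imaging
print(ctrl.hand_in())"
```

```text
the job is handed in; nothing more can be done
None
```

The job is handed in, with the block still gripped, flat on the bed and snug to the blue fence, its red end pressing the sprung plate at about 10 N (8.3 mm of plate travel by camera); the path cleared the jars, stamp and screwdriver, and no verdict was returned.

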